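# Refit the main dial of a desk loudspeaker controller and hold it pressed to switch on

## Task

The big dial of the loudspeaker controller has come off. First turn the small level knob down to 4 on its 0-to-10 scale so that the speakers will not blare, then push the loose dial fully home on the bare D-shaft, its flat matched to the shaft's, and keep it pressed down as for a long press of the power switch: finish like that, the gripper still on the dial and holding the shaft down. Leave the other things on the desk where they are.

Things in the scene. Friction and masses are not known exactly. Their poses are not given: they have to be found in the camera images.
- console: Loudspeaker controller, fixed to the desk: flat dark steel box 150 (x) x 240 (y) x 50 mm high, grey top panel with the controls. Origin: centre of its underside, +z up, front (user's side, row of four low keys) to -x. On the panel, in its frame: bare D-shaft at (12, -56) mm, small level knob at (12, 62) mm; nothing else there stands over 3 mm.
- level (a joint): Angle of the level knob, rad: 0 at mark 0, growing clockwise seen from above, stops at 0 and 4.712. Eleven marks, 0 to 10, 0.4712 rad (27 deg) apart, longer at 0, 5 and 10; the user sees 0 at the lower left, 5 at the far side (console +x), 10 at the lower right. Mark 4 is 1.885. It starts between 6 and 9 and stays where it is left (friction 0.025 N m).
- level_top (a point): Centre of the level knob's top face, on its axis; +x points along the white line on its top. The knob is a round fluted black one 30 mm across and 23.5 mm high, its foot 1.5 mm above the panel (75 mm above the desk at its top).
- dial: The loose main dial: round aluminium knob 40 mm across, 30 mm high, about 85 g, standing bore down on the desk, left or right of the controller. Origin: centre of its underside, +z up, +x towards the black line on its top. Its side is 40 mm across and knurled over the upper 14 mm, 38 mm across and dark below. The bore's key flat is straight under the black line.
- dial_bore_end (a point): In the dial, on its axis at the closed end of the bore, 16 mm above its underside; axes as the dial. The bore, open below, is 11 mm across with its key flat on the +x side, 3 mm from the axis, and has a 2 mm lead-in chamfer.
- shaft_tip (a point): Centre of the top of the bare upright steel D-shaft: 10 mm across, 23 mm above the panel (73 mm above the desk), tip chamfered; +x points straight out of its flat (2.5 mm from the axis). The dial fits when its black line points the way this flat faces, within about 7 deg. It turns endlessly (friction 0.012 N m). Dial home: tip at the bore's end, dial's underside 7 mm above the panel.
- press (a joint): How far the shaft is pressed down, in m: 0 up, stop at 0.003. A spring pushes it up: it starts to move at 3 N and is fully down at 6 N.
- mouse: Black computer mouse 108 x 62 x 35 mm on the desk on the other side of the controller from the dial; leave it alone. Origin under its centre.
- stapler: Black stapler 145 x 38 x 50 mm; leave it alone. Origin under its centre.
- clip_tub: Round open tub of paper clips, 66 mm across, 42 mm high; leave it alone. Origin under its centre.
- hex_key: Small L-shaped hex key, 76 x 28 mm, 6 mm thick, lying flat; leave it alone. Origin under its long arm's middle.
- tape_dispenser: Black tape dispenser 150 x 55 x 84 mm; leave it alone. Origin under its centre.
- flask: Dark red drinking flask 68 mm across, 200 mm high; leave it alone. Origin under its centre.

How it is judged:
By the outcome, as a careful person would: the job done as asked, in the order asked, and still so for the second after the job is handed in, while the arm keeps its last pose, push and grip.
It also fails if it takes over 69 s, if anything falls off the work surface, if the arm or the gripper's body presses on something with over 40 N, if the wrist force passes 120 N, or if a joint passes its speed limit or range.

## Robot

A 7-joint arm with a two-finger parallel gripper is mounted at the origin on the work surface. World frame = base frame: x ahead of the robot, y to its left, z up, the work surface at z = 0. Lengths are in m, angles in rad, forces in N, time in s.
With the tool pointing down it reaches from about 0.425 to 0.925 m from the base axis. Payload 6.8 kg.
Tool frame: the origin (TCP) lies midway between the tips of the shut fingers; the grasp point (between the pads) lies 19 mm behind it; z points along the fingers, x is the direction in which the jaws open and shut, and the axes are right-handed (so a half turn about z gives the same grasp; the last joint's range is limited). The gripper opens to 85 mm and grips with 20 to 120 N. Pads are 22 mm wide; open, the fingers measure 114 mm over their backs; the gripper's body (76 mm by 85 mm) begins 54 mm behind the grasp point. The pads swing forward as they close: fully open they stand 13 mm farther back than shut.
Start: joints at [-1.297, 0.477, 0.022, 1.555, -0.011, 1.109, -0.083], TCP at [0.251, 0.626, 0.231] pointing down, gripper open.
Joint ranges: [-2.96, 2.96], [-0.34, 2.1], [-1.41, 1.46], [0.24, 2.44], [-1.37, 4.51], [0.17, 1.92], [-2.96, 2.96]. Speed limits (rad/s): [2.39, 2.39, 3.14, 3.14, 3.14, 3.14, 3.14].

## Interface

Orientations are given as a rotation vector (axis times angle).
In Python, from bench import r gives the robot as it stands. The module is installed in compiled form; this text tells all that it offers.
- The arm moves only by the shell command python3 -m pendant 'ROWS' [OPENING] [FORCE]. ROWS is text: rows parted by semicolons, each of 4 numbers parted by spaces: the shift along the tool's x, y, z in cm, then the turn about the tool's z in degrees. A call has 1 to 8 rows; each row shifts and turns the pose as measured when the row begins, along the tool's axes as they then stand; what a row does not reach is not made up. A row lasts 1/12 s, in which the tool goes at most 41.7 mm and 7.16 degrees, less where a joint would pass 70% of its speed; a pose out of reach is approached as far as the arm can. A call with a gripper value outside its range is refused whole. OPENING is the closure in counts, from 0 (fully open) to 255 (shut), set as the call begins (- or left out, the last holds). The fingers move at their own pace and stop on an object; FORCE is the grip in N (left out, the last holds). Time passes only in rows, so rows that do not move let the fingers close. It gives the time, the measured TCP pose, the force and the opening at its end, in the units of the state.
- r.get_obs(): the state, without advancing time (a new reading comes with each control period).
- r.grab_frame(name): name is "scene" or "side" or "wrist"; returns a dict with "color" (400x640x3 uint8, red, green, blue), "fx", "fy", "cx", "cy" (pixels), "dist_coeffs" ([k1, k2, p1, p2, k3] as OpenCV has them; the pictures are not rectified), "R" (3x3) and "t" (3): a world point X has camera coordinates R X + t; the wrist camera has in their place "hand_eye" (4x4, takes a point from camera to tool coordinates, whose origin is the TCP and whose axes are the tool frame's). Camera axes: x right, y down, z forward; pixel columns grow to the right and rows downward; lengths in m; the calibration is good to about 2 mm. A picture is of the moment at which its call begins: read the wrist's pose just before it. There is no depth.
- r.hand_in(): hands the job in, once; it reports no verdict.
The state is a dict: "clock": time; "joints": joint angles; "qvel": joint speeds; "tau": joint torques, N m; "tcp_pos": TCP position; "orientation": TCP orientation; "contact_force": force on the tool from outside, world axes, zero at the start; "moment": the same for the moment, N m; "grip_width": finger opening in m.
Only numpy, scipy, OpenCV 4.12 (cv2) and the standard library are available. Lean on these libraries where they do the work, as an engineer would, in place of code of your own. Each camera call takes 0.05 s, during which the arm holds its last target.

## Working session

There is one attempt and no reset: what is moved stays moved. The work goes in short steps, Python scripts to look and compute and a shell command to move; the robot and the scene stay as the last step left them, time stands still between calls to the robot, and variables do not carry over. Pictures are saved under pics/ and viewed, and the job is handed in when it is done.

```bash
mkdir -p pics; cat > h.py <<'E'
import numpy as np, cv2
from scipy.spatial.transform import Rotation as Ro
from bench import r
def cam(name):
    o=r.get_obs(); f=r.grab_frame(name)
    K=np.array([[f['fx'],0,f['cx']],[0,f['fy'],f['cy']],[0,0,1]]); d=np.array(f['dist_coeffs'],float)
    if 'R' in f and name!='wrist': R=np.array(f['R']);t=np.array(f['t'])
    else:
        H=np.array(f['hand_eye']); T=np.eye(4);T[:3,:3]=Ro.from_rotvec(o['orientation']).as_matrix();T[:3,3]=o['tcp_pos']
        M=np.linalg.inv(T@H);R=M[:3,:3];t=M[:3,3]
    return f['color'],dict(K=K,d=d,R=R,t=t)
def save(n,img): cv2.imwrite('pics/'+n,cv2.cvtColor(img,cv2.COLOR_RGB2BGR))
def ray(c,uv):
    p=cv2.undistortPoints(np.array(uv,float).reshape(-1,1,2),c['K'],c['d']).reshape(-1,2)
    v=np.c_[p,np.ones(len(p))]@c['R']; return -c['R'].T@c['t'],v
def onz(c,uv,z):
    C,v=ray(c,uv); return C+v*((z-C[2])/v[:,2])[:,None]
def proj(c,X):
    return cv2.projectPoints(np.array(X,float).reshape(-1,3),cv2.Rodrigues(c['R'])[0],c['t'],c['K'],c['d'])[0].reshape(-1,2)
E
python3 - <<'E'
from h import *
import pickle
print(r.get_obs())
for n in('scene','side','wrist'):
    i,c=cam(n);save(n+'0.png',i);pickle.dump((i,c),open(n+'0.pkl','wb'));print(n,-c['R'].T@c['t'],c['R'][2])
E
```

```text
{'clock': 0.0, 'joints': array([-1.29707603,  0.47781941,  0.02237246,  1.55645001, -0.01151252,
        1.10927861, -0.08311715]), 'qvel': array([ 0.00096317, -0.00076482, -0.00148079,  0.00054069, -0.00044034,
       -0.00059693,  0.00104245]), 'tau': array([-2.60594325e-04, -5.96446037e+01,  1.60759952e+00, -2.81199521e+01,
        1.23494709e-02,  9.28577268e-03, -2.28773007e-05]), 'tcp_pos': array([0.25132268, 0.62583676, 0.230314  ]), 'orientation': array([ 2.60169100e+00,  1.75888176e+00, -2.24603408e-03]), 'contact_force': array([-0.29424261, -0.09800066,  0.27119997]), 'moment': array([ 0.00434345,  0.04530068, -0.00591215]), 'grip_width': 0.08546957833081603}
scene [ 1.40737366 -0.25720811  1.05220412] [-0.66794249  0.21159476 -0.71349877]
side [ 0.28053879 -1.08999599  0.79220892] [ 0.16257309  0.83172594 -0.53085021]
wrist [0.18440676 0.65272964 0.3727083 ] [ 0.25940282 -0.10464276 -0.96008337]
```

View pics/scene0.png

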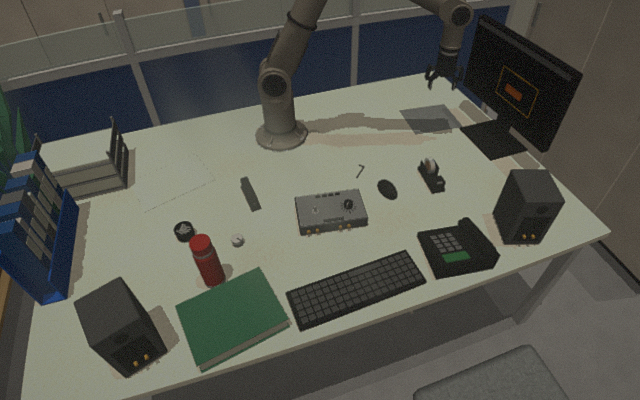

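View pics/side0.png

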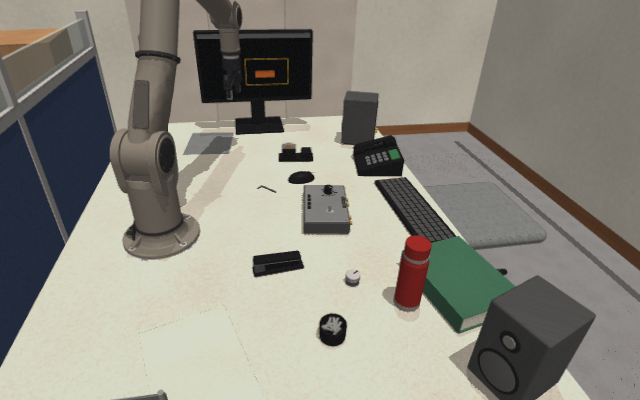

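View pics/wrist0.png

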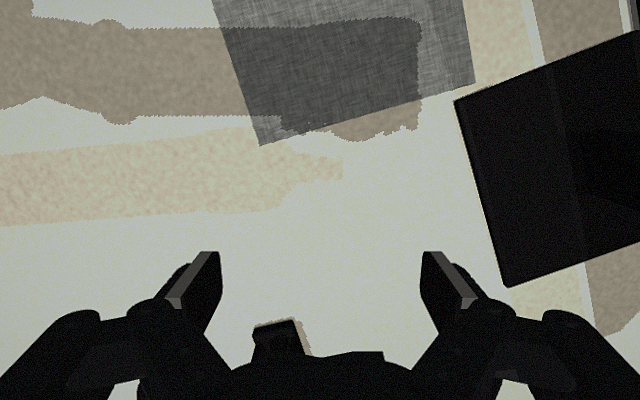

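The scene view shows the console at (331,211), its level knob at (349,204), the dial at (238,240), the flask at (206,260), the tub at (184,231) and the stapler at (250,193). The side view shows the dial at (352,277) and the level knob at (328,190). I'll zoom in next.

```bash
python3 - <<'E'
from h import *
import pickle
a,c=pickle.load(open('scene0.pkl','rb'));b,e=pickle.load(open('side0.pkl','rb'))
x=cv2.resize(a[180:250,225:375],(750,350),interpolation=cv2.INTER_CUBIC)
y=cv2.resize(b[175:295,290:360],(350,600),interpolation=cv2.INTER_CUBIC)
save('zs.png',x);save('zd.png',y)
print('dial',onz(c,[(238,239)],.03),onz(e,[(352,274)],.03))
print('level',onz(c,[(349,203)],.075),onz(e,[(328,187)],.075))
for n,p in dict(flask=(206,240),).items(): print(n,onz(c,[p],.2))
E
```

```text
dial [[ 0.55521743 -0.29088794  0.03      ]] [[ 0.54482209 -0.29880198  0.03      ]]
level [[0.56632476 0.10505875 0.075     ]] [[0.55784961 0.09535909 0.075     ]]
flask [[ 0.67009491 -0.37259384  0.2       ]]
```

View pics/zs.png

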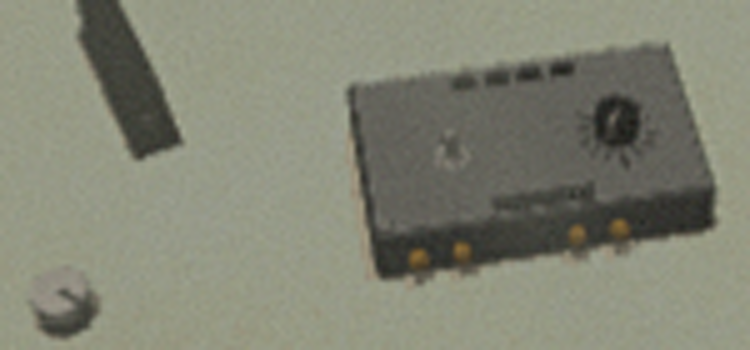

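View pics/zd.png

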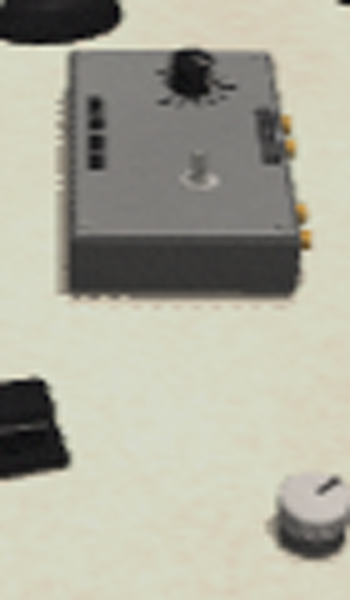

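```bash
cat >> h.py <<'E'
def to(x,y,z,yaw=None):
    o=r.get_obs(); M=Ro.from_rotvec(o['orientation']).as_matrix()
    cy=np.degrees(np.arctan2(M[1,0],M[0,0]))
    d=M.T@(np.array([x,y,z])-o['tcp_pos'])*100
    dy=0 if yaw is None else -((yaw-cy+90)%180-90)
    print('tool cm',d.round(2),'turn',round(dy,2),'| yaw now',cy.round(2),'j7',o['joints'][6].round(2),'tilt',M[:,2].round(4),'t',o['clock'])
E
python3 -m pendant '-2.3 3.0 0 0;-2.3 3.0 0 0;-2.3 3.0 0 0;-2.3 3.0 0 0;-2.3 3.0 0 0;-2.3 3.0 0 0;-2.3 3.0 0 0;-2.3 3.0 0 0' 0 30
python3 -c "
from h import *
to(.562,.10,.22)"
```

```text
clock: 0.82
tcp_pos: [0.4026, 0.3645, 0.226]
orientation: [-2.582, -1.783, 0.009]
contact_force: [1.0, 0.4, 0.4]
grip_width: 0.0855
tool cm [-19.08  24.28   0.5 ] turn 0 | yaw now 69.24 j7 0.39 tilt [-7.1e-03 -3.0e-04 -1.0e+00] t 0.8167
```

```bash
python3 -m pendant '-2.7 3.1 0 0;-2.7 3.1 0 0;-2.7 3.1 0 0;-2.7 3.1 0 0;-2.7 3.1 0 0;-2.7 3.1 0 0;-2.7 3.1 0 0;0 3 0 0'
python3 - <<'E'
from h import *
import pickle
to(.562,.10,.22)
i,c=cam('wrist');save('w1.png',i);pickle.dump((i,c),open('w1.pkl','wb'))
E
```

```text
clock: 1.48
tcp_pos: [0.5652, 0.0881, 0.2249]
orientation: [-2.587, -1.777, 0.013]
contact_force: [-0.3, -0.1, 0.8]
grip_width: 0.0853
tool cm [ 1.   -0.72  0.49] turn 0 | yaw now 68.96 j7 1.03 tilt [-0.0087 -0.0019 -1.    ] t 1.4833
```

View pics/w1.png

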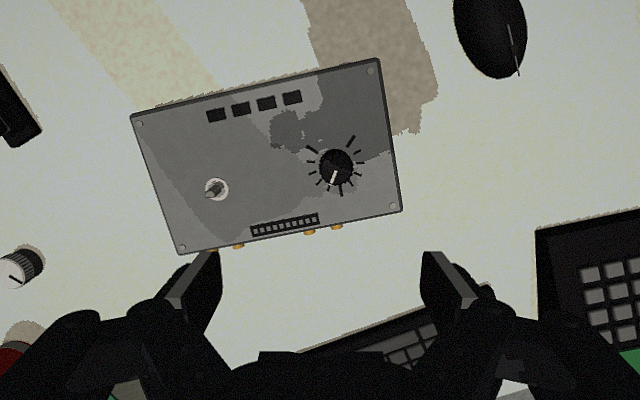

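The wrist view shows the whole panel: the level knob at (337,167), its white line pointing down to (334,178), the D-shaft at (215,188) and the loose dial at (20,268). Now I'll measure.

```bash
python3 -m pendant '0 0 0 0;0 0 0 0'
python3 - <<'E'
from h import *
import pickle
o=r.get_obs();print(o['qvel'].round(3),o['tcp_pos'])
i,c=cam('wrist');save('w2.png',i);pickle.dump((i,c),open('w2.pkl','wb'))
x=cv2.resize(i[50:260,120:420],(800,560),interpolation=cv2.INTER_CUBIC);save('w2z.png',x)
E
```

```text
clock: 1.7
tcp_pos: [0.5729, 0.0846, 0.2247]
orientation: [2.595, 1.768, -0.007]
contact_force: [-0.1, -1.0, -0.2]
grip_width: 0.0855
[-0.001  0.012 -0.006 -0.002 -0.015  0.004 -0.003] [0.57293371 0.08463914 0.224654  ]
```

View pics/w2z.png

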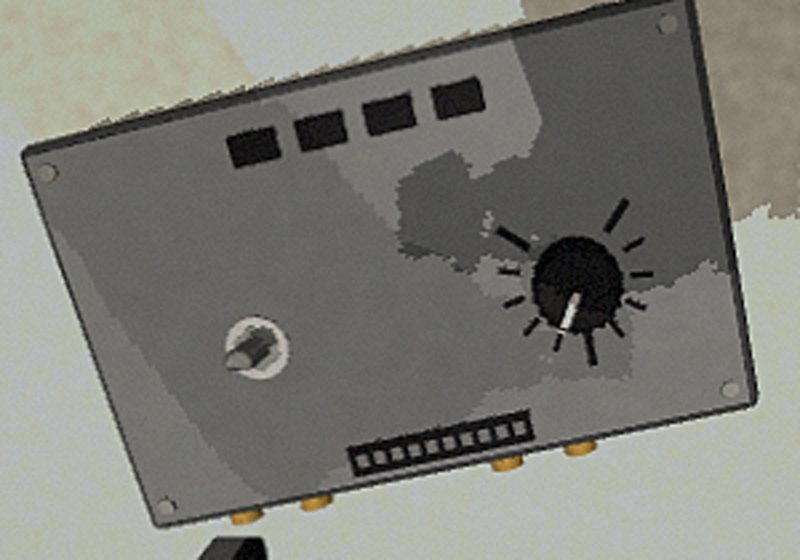

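```bash
python3 - <<'E'
from h import *
import pickle
i,c=pickle.load(open('w2.pkl','rb'))
Z=lambda L:[(120+x/2.6667,50+y/2.6667) for x,y in L]
P=onz(c,Z([(22,152),(690,0),(757,403),(157,527)]),.05)[:,:2];print(P.round(4))
print('lens',[np.linalg.norm(P[k]-P[(k+1)%4]).round(4) for k in range(4)])
ys=P[1]-P[0]+P[2]-P[3]; yaw=np.degrees(np.arctan2(-ys[0],ys[1])); print('yaw',yaw, 'yaw2',np.degrees(np.arctan2(*(P[3]-P[0]+P[2]-P[1])[::-1])))
cen=P.mean(0);R=Ro.from_euler('z',yaw,degrees=True).as_matrix()[:2,:2]
lv=cen+R@[.012,.062];sh=cen+R@[.012,-.056];print('cen',cen,'lev',lv,'shaft',sh)
for p,z in((lv,.075),(sh,.073),(sh,.05)): print((proj(c,[[*p,z]])-[120,50])*2.6667)
m=onz(c,Z([(617,215),(617,328),(592,349),(513,238)]),.05)[:,:2]-lv
print('marks',np.degrees(np.arctan2(m[:,1],m[:,0]))-yaw,np.linalg.norm(m,axis=1))
w=onz(c,Z([(577,294),(567,331)]),.075)[:,:2];d=w[1]-w[0];print('line rel lv',w-lv,'ang rel console',np.degrees(np.arctan2(d[1],d[0]))-yaw)
g,gc=pickle.load(open('scene0.pkl','rb'));print(proj(gc,[[*lv,.075]]))
# blobs: black knob disc
gr=cv2.cvtColor(i,cv2.COLOR_RGB2GRAY)
E
```

```text
[[ 0.4477 -0.0574]
 [ 0.4866  0.1723]
 [ 0.6264  0.1507]
 [ 0.5901 -0.08  ]]
lens [np.float64(0.2329), np.float64(0.1415), np.float64(0.2335), np.float64(0.1442)]
yaw -9.284736871084705 yaw2 -8.893979369691847
cen [0.53769283 0.04641513] lev [0.55953875 0.10566676] shaft [ 0.54050052 -0.01078729]
[[581.85883531 291.53387324]]
[[239.6930386  363.19488991]]
[[259.80985935 347.23980879]]
marks [ 137.68934231   26.34290501   -0.6179444  -134.20293999] [0.02598132 0.02255584 0.02595    0.02728853]
line rel lv [[ 0.00018401 -0.00176995]
 [ 0.01057357 -0.00923926]] ang rel console -26.42857248082091
[[348.44614191 201.61997879]]
```

The level reads about mark 6: the line is at -26.4° from console +x. The knob axis is (0.5595, 0.1057), and the projections match the picture. Next I go over it.

```bash
python3 -c "
from h import *
to(.5595,.1057,.054)"
```

```text
tool cm [ 1.49 -1.91 17.05] turn 0 | yaw now 68.6 j7 1.04 tilt [-0.0035 -0.0033 -1.    ] t 1.75
```

```bash
python3 -m pendant '0.7 -1.0 3 0;0.7 -0.9 3.5 0;0 0 3.5 0;0 0 2 0;0 0 0 0'; python3 -c "
from h import *
to(.5595,.1057,.054)"
```

```text
clock: 2.17
tcp_pos: [0.5571, 0.1133, 0.1032]
orientation: [-2.586, -1.782, -0.003]
contact_force: [-0.6, -0.1, 0.7]
grip_width: 0.0855
tool cm [-0.64  0.49  4.92] turn 0 | yaw now 69.14 j7 1.03 tilt [ 0.001   0.0022 -1.    ] t 2.1667
```

```bash
python3 -m pendant '-0.5 0.4 1.5 0;0 0 1 0;0 0 0 0;0 0 0 0'; python3 - <<'E'
from h import *
to(.5595,.1057,.054)
i,c=cam('wrist');save('w3.png',i)
E
```

```text
clock: 2.5
tcp_pos: [0.5571, 0.112, 0.0793]
orientation: [-2.578, -1.789, -0.003]
contact_force: [-0.8, -0.5, -0.3]
grip_width: 0.0856
tool cm [-0.51  0.45  2.52] turn 0 | yaw now 69.54 j7 1.05 tilt [-8.0e-04  4.2e-03 -1.0e+00] t 2.5
```

View pics/w3.png

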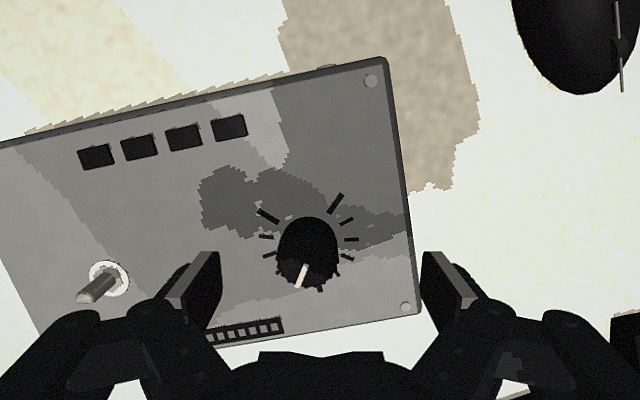

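The knob at (307,255) is a little left of the jaw midline at column 321, which agrees with the computed -0.5 cm. I'll correct that and descend.

```bash
python3 -m pendant '-0.5 0.5 0 0;0 0 1 0;0 0 1 0;0 0 0 0'; python3 - <<'E'
from h import *
to(.5595,.1057,.054)
i,c=cam('wrist');save('w4.png',i)
E
```

```text
clock: 2.88
tcp_pos: [0.5632, 0.1065, 0.0619]
orientation: [-2.579, -1.791, -0.015]
contact_force: [-0.0, 0.9, -2.0]
grip_width: 0.0855
tool cm [-0.21 -0.33  0.79] turn 0 | yaw now 69.57 j7 1.07 tilt [ 0.0067  0.007  -1.    ] t 2.8833
```

View pics/w4.png

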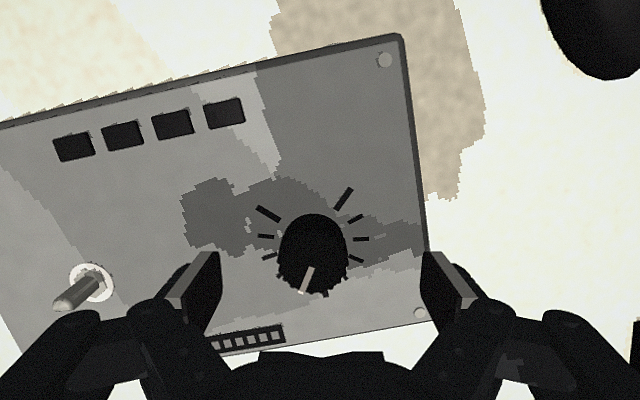

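```bash
python3 -m pendant '-0.2 -0.3 0.4 0;0 0 0.3 0;0 0 0 0' ; python3 - <<'E'
from h import *
to(.5595,.1057,.054)
E
```

```text
clock: 3.18
tcp_pos: [0.5597, 0.1056, 0.0546]
orientation: [-2.579, -1.791, -0.015]
contact_force: [0.2, -0.1, -0.1]
grip_width: 0.0857
tool cm [-0.   -0.02  0.06] turn 0 | yaw now 69.55 j7 1.08 tilt [ 0.0068  0.0072 -1.    ] t 3.1833
```

```bash
python3 -m pendant '0 0 0 0;0 0 0 0;0 0 0 0;0 0 0 0;0 0 0 0;0 0 0 0;0 0 0 0;0 0 0 0' 255 40 ; python3 - <<'E'
from h import *
to(.5595,.1057,.054)
i,c=cam('wrist');save('w5.png',i)
E
```

```text
clock: 3.85
tcp_pos: [0.559, 0.1042, 0.055]
orientation: [-2.58, -1.79, -0.012]
contact_force: [-0.2, 0.6, -0.2]
grip_width: 0.0286
tool cm [ 0.16 -0.    0.1 ] turn 0 | yaw now 69.53 j7 1.08 tilt [ 0.0052  0.0055 -1.    ] t 3.85
```

View pics/w5.png

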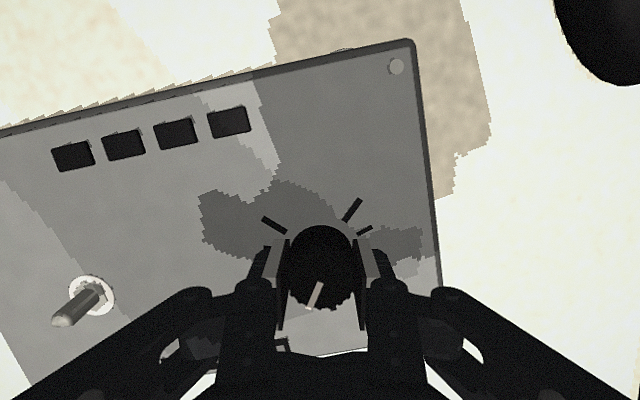

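The jaws hold the knob (28.6 mm), with its line visible at (316,295). Now I turn it counter-clockwise.

```bash
python3 -m pendant '0 0 0 -6;0 0 0 -6;0 0 0 -6;0 0 0 -6;0 0 0 -6;0 0 0 -6;0 0 0 0;0 0 0 0' ; python3 - <<'E'
from h import *
to(.559,.1045,.055,123)
i,c=cam('wrist');save('w6.png',i)
E
```

```text
clock: 4.57
tcp_pos: [0.5589, 0.1039, 0.055]
orientation: [1.867, 2.525, 0.01]
contact_force: [-0.8, 0.8, -1.4]
grip_width: 0.0283
tool cm [ 0.06  0.03 -0.  ] turn -15.97 | yaw now 107.03 j7 1.6 tilt [ 0.0048  0.0047 -1.    ] t 4.5667
```

View pics/w6.png

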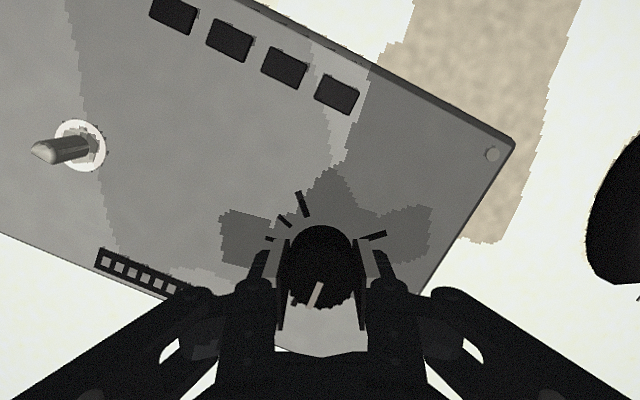

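The knob follows the jaws: the line stays at (316,295) in the image. I'll do the last 16°.

```bash
python3 -m pendant '0 0 0 -5;0 0 0 -5;0 0 0 -5.5;0 0 0 0;0 0 0 0' ; python3 - <<'E'
from h import *
to(.559,.1045,.055,123)
E
```

```text
clock: 5.03
tcp_pos: [0.5589, 0.1038, 0.055]
orientation: [1.515, 2.749, 0.009]
contact_force: [-0.6, -0.2, 0.4]
grip_width: 0.0289
tool cm [ 0.06  0.04 -0.  ] turn -0.73 | yaw now 122.27 j7 1.81 tilt [ 0.0047  0.0037 -1.    ] t 5.0333
```

Now I release, lift and check the line.

```bash
python3 -m pendant '0 0 0 0;0 0 0 0;0 0 0 0;0 0 0 0;0 0 0 0;0 0 0 0' 0; python3 -m pendant '0 0 -3 0;0 0 -4 0;0 0 -4 0;0 0 -2 0;0 0 0 0;0 0 0 0;0 0 0 0'; python3 - <<'E'
from h import *
import pickle
i,c=cam('wrist');save('w7.png',i);pickle.dump((i,c),open('w7.pkl','wb'))
lv=[.5595,.1057]; u,v=proj(c,[[*lv,.075]])[0];print(u,v)
u0,v0=int(u-70),int(v-60);print(u0,v0)
save('w7z.png',cv2.resize(i[v0:v0+120,u0:u0+140],None,fx=5,fy=5,interpolation=cv2.INTER_CUBIC))
E
```

```text
clock: 5.53
tcp_pos: [0.5595, 0.1039, 0.0552]
orientation: [1.53, 2.74, 0.009]
contact_force: [0.0, 0.5, 0.5]
grip_width: 0.0856
clock: 6.12
tcp_pos: [0.5574, 0.1034, 0.1893]
orientation: [1.534, 2.741, 0.005]
contact_force: [0.2, 0.5, 0.2]
grip_width: 0.0853
320.6141344272746 194.93403437216082
250 134
```

View pics/w7z.png

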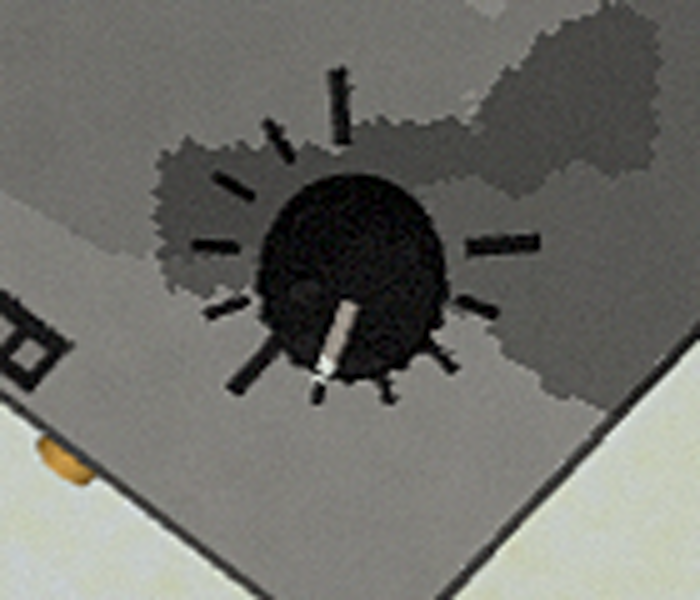

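View pics/w7.png

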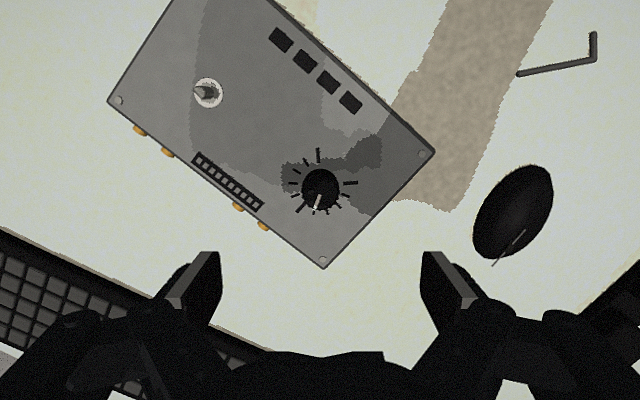

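```bash
python3 - <<'E'
from h import *
import pickle
i,c=pickle.load(open('w7.pkl','rb'))
Z=lambda L:[(250+x/5,134+y/5) for x,y in L]
# outer ends of long marks, 0,5,10
m=onz(c,Z([(540,242),(232,390),(337,68)]),.05)[:,:2]
from numpy.linalg import solve
A=2*(m[1:]-m[0]);b=(m[1:]**2).sum(1)-(m[0]**2).sum();cc=solve(A,b);print('centre',cc,'r',np.linalg.norm(m-cc,axis=1))
an=np.degrees(np.arctan2(*(m-cc).T[::-1]));print('0,5,10 ang',an)
yaw=np.mean([an[0]-135,an[1],an[2]+135]);print('yaw',yaw)
w=onz(c,Z([(347,303),(323,376)]),.075)[:,:2];d=w[1]-w[0];a=np.degrees(np.arctan2(d[1],d[0]));a2=np.degrees(np.arctan2(*(w[1]-cc)[::-1]))
print(w-cc,'line',a-yaw,a2-yaw,'mark',(135-(a-yaw))/27,(135-(a2-yaw))/27)
# 4-mark
k=onz(c,Z([(318,398)]),.05)[0,:2]-cc;print(np.degrees(np.arctan2(k[1],k[0]))-yaw)
# subpixel line mask
h=cv2.cvtColor(i,cv2.COLOR_RGB2GRAY)[175:212,300:340];ys,xs=np.where((h>100));
lab,n=None,None
m2=(h>95).astype(np.uint8);x0=347/5+250-300;nl,lab,st,ce=cv2.connectedComponentsWithStats(m2);print(st,ce)
E
```

```text
centre [0.55828737 0.1047878 ] r [0.03237953 0.03237953 0.03237953]
0,5,10 ang [ 125.71208218   -9.24174523 -144.02819964]
yaw -9.185954229777279
[[ 1.47984462e-03 -4.98841940e-05]
 [ 1.38761077e-02  3.03583609e-03]] line 23.164128305569164 21.526765587988 mark 4.142069322015957 4.2027123856300745
27.730475565325918
[[   0    0   40   37 1245]
 [   0   12    1    1    1]
 [   0   14    1    1    1]
 [   0   17    4   13   28]
 [   0   19   25   18  129]
 [  36   21    4    8   16]
 [  28   30   12    7   60]] [[19.76706827 15.67630522]
 [ 0.         12.        ]
 [ 0.         14.        ]
 [ 0.75       23.46428571]
 [12.40310078 31.10077519]
 [38.0625     25.1875    ]
 [33.66666667 33.75      ]]
```

```bash
cat >> h.py <<'E'
def level(i,c,cc,thr=70):
    # sample top face on 0.1 mm world grid at z=.075, PCA of bright pixels within 13 mm
    g=cv2.cvtColor(i,cv2.COLOR_RGB2GRAY).astype(np.float32)
    X,Y=np.meshgrid(np.arange(-.0145,.0146,.0002),np.arange(-.0145,.0146,.0002)); P=np.c_[X.ravel()+cc[0],Y.ravel()+cc[1],np.full(X.size,.075)]
    uv=proj(c,P).astype(np.float32); v=cv2.remap(g,uv[:,0].reshape(X.shape),uv[:,1].reshape(X.shape),cv2.INTER_LINEAR)
    save('top.png',cv2.resize(cv2.cvtColor(v.astype(np.uint8),cv2.COLOR_GRAY2RGB)[::-1],None,fx=4,fy=4))
    m=(v>thr)&(np.hypot(X,Y)<.0128); n,l,s,ce=cv2.connectedComponentsWithStats(m.astype(np.uint8)); k=1+np.argmax(s[1:,4]); m=l==k
    w=v[m]-thr; p=np.c_[X[m],Y[m]]; mu=(p*w[:,None]).sum(0)/w.sum(); C=np.cov((p-mu).T,aweights=w); e,V=np.linalg.eigh(C); d=V[:,1]; d=d*np.sign(d@mu)
    return np.degrees(np.arctan2(d[1],d[0])),mu,np.sqrt(e)
E
python3 - <<'E'
from h import *
import pickle
for n in('w2','w7'):
    i,c=pickle.load(open(n+'.pkl','rb'))
    for cc in ([.5583,.1048],[.5595,.1057]):
        a,mu,e=level(i,c,cc);print(n,a,a+9.1,(135-a-9.1)/27,mu,e)
E
```

```text
w2 -40.596335968034424 -31.496335968034423 6.166530961779053 [ 0.00582814 -0.00540905] [0.00072885 0.00299428]
w2 -40.54054521614921 -31.44054521614921 6.164464637635156 [ 0.00469442 -0.0063632 ] [0.00072715 0.00303735]
w7 11.336440122938662 20.436440122938663 4.243094810261532 [0.00749582 0.00109967] [0.00069871 0.00356336]
w7 11.945053505064918 21.045053505064917 4.220553573886485 [0.00689254 0.00034533] [0.00071944 0.00381626]
```

View pics/top.png

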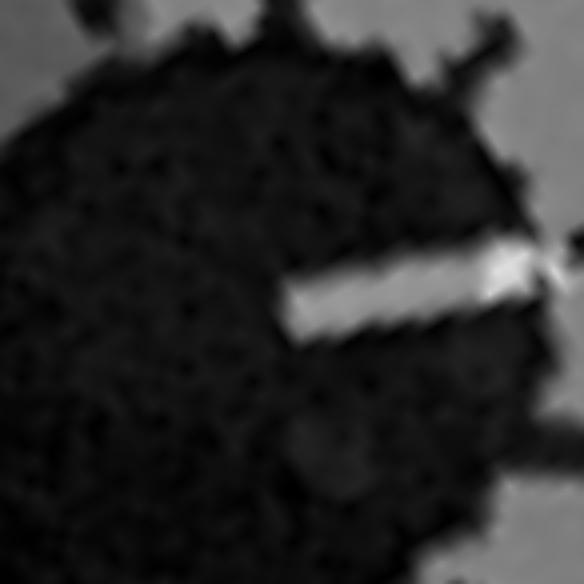

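Both pictures agree on the level: 6.17 before, 4.23 now, while the jaws turned 52.7°. So about 6° more is needed, and I'm going back to grip.

```bash
python3 -c "
from h import *
to(.5588,.1044,.055)"
```

```text
tool cm [-1.000e-02  1.800e-01  1.337e+01] turn 0 | yaw now 121.53 j7 1.82 tilt [ 9.0e-04  2.1e-03 -1.0e+00] t 6.1667
```

```bash
python3 -m pendant '0 0.1 3 0;0 0 4 0;0 0 3 0;0 0 0 0;0 0 0 0'; python3 -c "
from h import *
to(.5588,.1044,.055)"
```

```text
clock: 6.58
tcp_pos: [0.5559, 0.1036, 0.0812]
orientation: [-1.532, -2.738, 0.002]
contact_force: [0.3, -0.7, 0.6]
grip_width: 0.0854
tool cm [-0.09  0.3   2.62] turn 0 | yaw now 121.52 j7 1.81 tilt [-4.4e-03  8.0e-04 -1.0e+00] t 6.5833
```

```bash
python3 -m pendant '-0.1 0.3 1 0;0 0 1 0;0 0 0.5 0;0 0 0 0;0 0 0 0'; python3 -c "
from h import *
to(.5588,.1044,.055)"
```

```text
clock: 7.0
tcp_pos: [0.5606, 0.1047, 0.0564]
orientation: [-1.534, -2.739, -0.0]
contact_force: [-0.2, -0.9, -0.2]
grip_width: 0.0853
tool cm [ 0.07 -0.17  0.14] turn 0 | yaw now 121.5 j7 1.8 tilt [-0.0021  0.0014 -1.    ] t 7.0
```

```bash
python3 -m pendant '0 -0.1 0 0;0 0 0 0;0 0 0 0;0 0 0 0;0 0 0 0;0 0 0 0;0 0 0 0' 255; python3 -c "
from h import *
to(.5588,.1044,.055)"
python3 -m pendant '0 0 0 -3;0 0 0 -3.5;0 0 0 0;0 0 0 0';python3 -c "
from h import *
to(.5588,.1044,.055)"
```

```text
clock: 7.58
tcp_pos: [0.5611, 0.105, 0.0594]
orientation: [1.535, 2.741, 0.006]
contact_force: [0.7, 1.8, -2.4]
grip_width: 0.0285
tool cm [ 0.06 -0.23  0.44] turn 0 | yaw now 121.51 j7 1.8 tilt [ 0.002   0.0031 -1.    ] t 7.5833
clock: 7.92
tcp_pos: [0.5609, 0.1052, 0.0593]
orientation: [1.373, 2.826, 0.006]
contact_force: [0.2, 0.3, 0.3]
grip_width: 0.0285
tool cm [ 0.07 -0.22  0.43] turn 0 | yaw now 128.18 j7 1.9 tilt [ 0.0018  0.0033 -1.    ] t 7.9167
```

```bash
python3 -m pendant '0 0 0 0;0 0 0 0;0 0 0 0;0 0 0 0;0 0 0 0;0 0 0 0' 0; python3 -m pendant '0 0 -3 0;0 0 -4 0;0 0 -4 0;0 0 -2 0;0 0 0 0;0 0 0 0;0 0 0 0'; python3 - <<'E'
from h import *
import pickle
i,c=cam('wrist');save('w8.png',i);pickle.dump((i,c),open('w8.pkl','wb'))
for cc in ([.5583,.1048],[.5595,.1057]):
    a,mu,e=level(i,c,cc);print(a,(135-a-9.1)/27,mu,e)
save('w8z.png',cv2.resize(i[60:260,180:440],(780,600),interpolation=cv2.INTER_CUBIC))
E
```

```text
clock: 8.42
tcp_pos: [0.5614, 0.1051, 0.0595]
orientation: [1.38, 2.821, 0.006]
contact_force: [-0.1, -0.2, -1.2]
grip_width: 0.0858
clock: 9.0
tcp_pos: [0.5598, 0.1044, 0.1936]
orientation: [-1.38, -2.82, -0.002]
contact_force: [0.8, 0.2, -0.5]
grip_width: 0.0855
18.229757864178385 3.9877867457711713 [0.00669399 0.00174935] [0.00068406 0.00340363]
19.405127120413745 3.9442545510957876 [0.00589102 0.00102283] [0.00072706 0.00367783]
```

View pics/w8z.png

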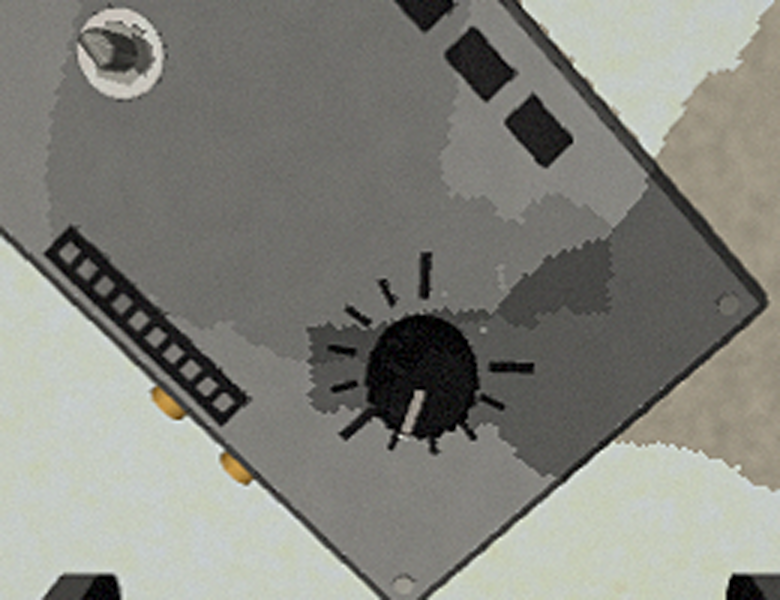

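The level now reads about 3.97 with the line at mark 4: line end at (403,435), mark 4 at (395,440) in the crop. Next I view the D-shaft from close up.

```bash
python3 -c "
from h import *
to(.5405,-.0108,.14)"
```

```text
tool cm [-7.95 -8.55  5.28] turn 0 | yaw now 127.84 j7 1.91 tilt [-0.0022  0.0019 -1.    ] t 9.05
```

```bash
python3 -m pendant '-2.4 -2.6 1.5 0;-2.4 -2.6 1.5 0;-2.3 -2.5 1.5 0;0 0 0 0;0 0 0 0;0 0 0 0'; python3 - <<'E'
from h import *
import pickle
to(.5405,-.0108,.14)
i,c=cam('wrist');save('w9.png',i);pickle.dump((i,c),open('w9.pkl','wb'))
u,v=proj(c,[[.5398,-.0116,.073]])[0];print(u,v);u,v=int(u)-50,int(v)-50;print(u,v)
save('w9z.png',cv2.resize(i[v:v+100,u:u+100],None,fx=6,fy=6,interpolation=cv2.INTER_CUBIC))
E
```

```text
clock: 9.55
tcp_pos: [0.5362, -0.0012, 0.1373]
orientation: [-1.369, -2.811, 0.008]
contact_force: [0.1, 0.3, 0.4]
grip_width: 0.0853
tool cm [-1.02 -0.26 -0.28] turn 0 | yaw now 128.04 j7 2.11 tilt [-0.016   0.0018 -0.9999] t 9.55
302.06323873917773 208.32120560546528
252 158
```

View pics/w9z.png

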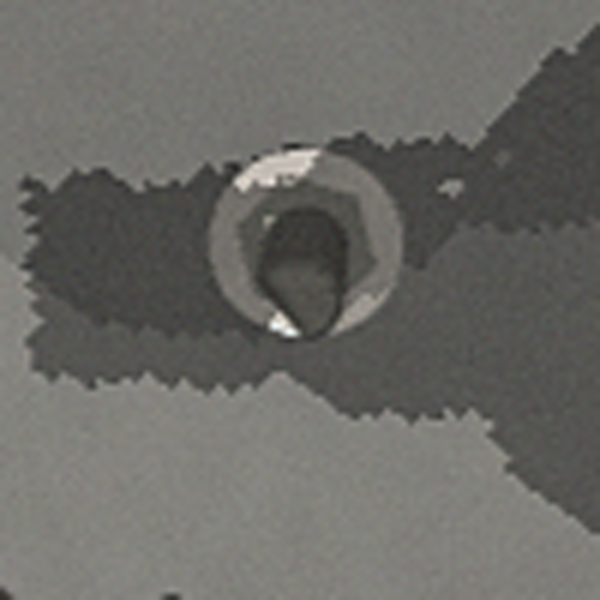

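View pics/w9.png

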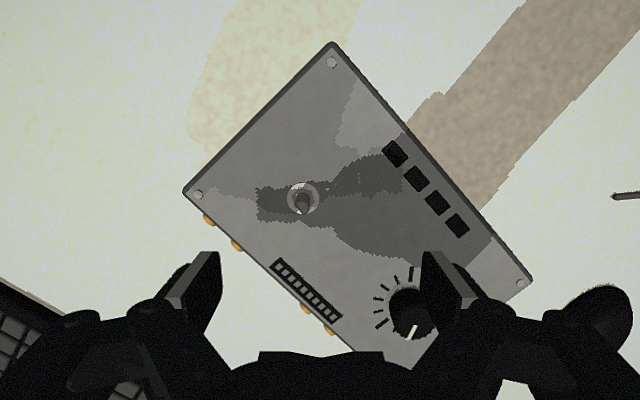

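```bash
python3 - <<'E'
import cv2,numpy as np
def cr(n,u,v,h=35):
    i=cv2.imread(f'pics/{n}.png');return cv2.resize(i[max(v-h,0):v+h,max(u-h,0):u+h],(380,380),interpolation=cv2.INTER_CUBIC)
cv2.imwrite('pics/sh.png',np.vstack([np.hstack([cr('w6',50,148),cr('w5',75,300)]),np.hstack([cr('w8',213,76,25),cr('w2',210,180,25)])])[:, :])
E
```

```text
(no output)
```

View pics/sh.png

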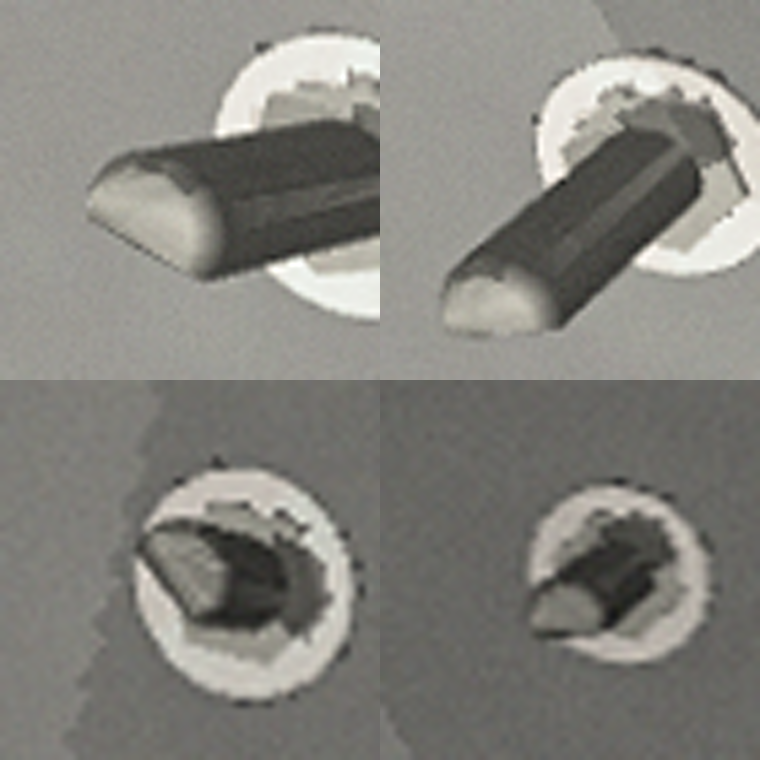

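```bash
python3 - <<'E'
from h import *
import pickle
f=r.grab_frame('wrist');H=np.array(f['hand_eye'])
base=pickle.load(open('w2.pkl','rb'))[1]
def cc(p,o):
    T=np.eye(4);T[:3,:3]=Ro.from_rotvec(o).as_matrix();T[:3,3]=p;M=np.linalg.inv(T@H);return dict(base,R=M[:3,:3],t=M[:3,3])
L={'w6':(cc([.5589,.1039,.055],[1.867,2.525,.01]),15,113,380/70,(88,205),(205,278)),
'w5':(cc([.559,.1042,.055],[-2.58,-1.79,-.012]),40,265,380/70,(65,330),(165,334)),
'w8':(pickle.load(open('w8.pkl','rb'))[1],188,51,7.6,(140,165),(203,243)),
'w2':(base,185,155,7.6,(153,254),(215,253)),
'w9':(pickle.load(open('w9.pkl','rb'))[1],252,158,6,(259,278),(305,333))}
for n,(c,u,v,s,a,b) in L.items():
    P=onz(c,[(u+a[0]/s,v+a[1]/s),(u+b[0]/s,v+b[1]/s)],.072)[:,:2];d=P[1]-P[0];print(n,P.mean(0).round(4),'len',np.linalg.norm(d).round(4),'normal',(np.degrees(np.arctan2(d[1],d[0]))-90).round(1),(np.degrees(np.arctan2(d[1],d[0]))+90).round(1))
E
```

```text
w6 [ 0.5415 -0.0117] len 0.009 normal -18.3 161.7
w5 [ 0.5424 -0.0123] len 0.0085 normal -22.0 158.0
w8 [ 0.5416 -0.0118] len 0.0092 normal -14.8 165.2
w2 [ 0.5422 -0.0127] len 0.0075 normal -20.5 159.5
w9 [ 0.5416 -0.0127] len 0.0079 normal -14.1 165.9
```

The shaft crops show the flat as a straight top-face edge, measured in five views. Its normal averages -18° and the chord is about 8.6 mm as expected. The axis is (0.5395, -0.0115). Now to the dial.

```bash
python3 -m pendant '0 0 -0.5 7;0 0 -0.5 7;0 0 -0.5 7;0 0 -0.5 7;0 0 -0.5 7;0 0 -0.5 7;0 0 0 7;0 0 0 0'; python3 -c "
from h import *
to(.55,-.295,.17)"
```

```text
clock: 10.32
tcp_pos: [0.5404, 0.0123, 0.1708]
orientation: [-2.43, -1.972, 0.005]
contact_force: [0.8, -0.3, 0.3]
grip_width: 0.0853
tool cm [-29.88   7.26  -0.16] turn 0 | yaw now 78.13 j7 1.29 tilt [-0.0104  0.0074 -0.9999] t 10.3167
```

```bash
python3 -m pendant '-3.8 0.9 0 0;-3.8 0.9 0 0;-3.8 0.9 0 0;-3.8 0.9 0 0;-3.8 0.9 0 0;-3.8 0.9 0 0;-3.8 0.9 0 0;0 0 0 0'; python3 -m pendant '0 0 0 0;0 0 0 0';python3 - <<'E'
from h import *
import pickle
to(.55,-.295,.17)
i,c=cam('wrist');save('w10.png',i);pickle.dump((i,c),open('w10.pkl','wb'))
print(proj(c,[[.55,-.295,.03]]))
E
```

```text
clock: 10.98
tcp_pos: [0.5607, -0.2577, 0.169]
orientation: [-2.37, -2.047, -0.006]
contact_force: [-0.3, -0.5, 0.3]
grip_width: 0.0859
clock: 11.15
tcp_pos: [0.561, -0.2593, 0.1686]
orientation: [-2.366, -2.051, -0.005]
contact_force: [-0.2, 0.1, -0.3]
grip_width: 0.0853
tool cm [-3.69 -0.59 -0.17] turn 0 | yaw now 81.83 j7 1.87 tilt [-0.0039  0.0098 -0.9999] t 11.15
[[275.56603932 178.79679526]]
```

View pics/w10.png

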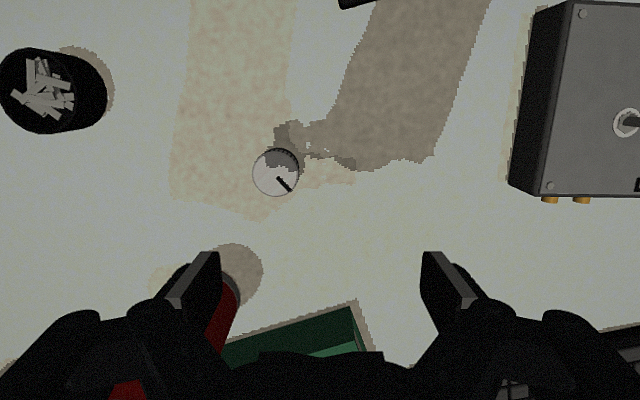

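The dial is at (276,172), its black line pointing right-down to (291,191). The flask is at (225,300), which leaves enough clearance. Next I measure the dial's centre and line.

```bash
cat >> h.py <<'E'
def rect(i,c,cc,z,h,name,s=.0002,fx=3):
    a=np.arange(-h,h+s/2,s);X,Y=np.meshgrid(a,a[::-1]);P=np.c_[X.ravel()+cc[0],Y.ravel()+cc[1],np.full(X.size,z)]
    uv=proj(c,P).astype(np.float32).reshape(*X.shape,2);v=cv2.remap(i,uv[...,0],uv[...,1],cv2.INTER_CUBIC)
    save(name,cv2.resize(v,None,fx=fx,fy=fx)); return v,X,Y
E
python3 - <<'E'
from h import *
import pickle
i,c=pickle.load(open('w10.pkl','rb'))
cc=onz(c,[(275,172)],.03)[0];print(cc)
v,X,Y=rect(i,c,cc,.03,.03,'d10.png',fx=2)
g=cv2.cvtColor(v,cv2.COLOR_RGB2GRAY)
m=((g<60)&(np.hypot(X,Y)<.016)).astype(np.uint8);n,l,s,ce=cv2.connectedComponentsWithStats(m)
k=1+np.argmax(s[1:,4]);q=np.c_[X[l==k],Y[l==k]];mu=q.mean(0);e,V=np.linalg.eigh(np.cov(q.T));d=V[:,1]*np.sign(V[:,1]@mu);print(s[k],mu,np.sqrt(e),'line yaw',np.degrees(np.arctan2(d[1],d[0])))
E
```

```text
[ 0.54410587 -0.29442602  0.03      ]
[168 106  57  45 986] [0.00926531 0.00412576] [0.00096629 0.00344087] line yaw 33.6198340177184
```

View pics/d10.png

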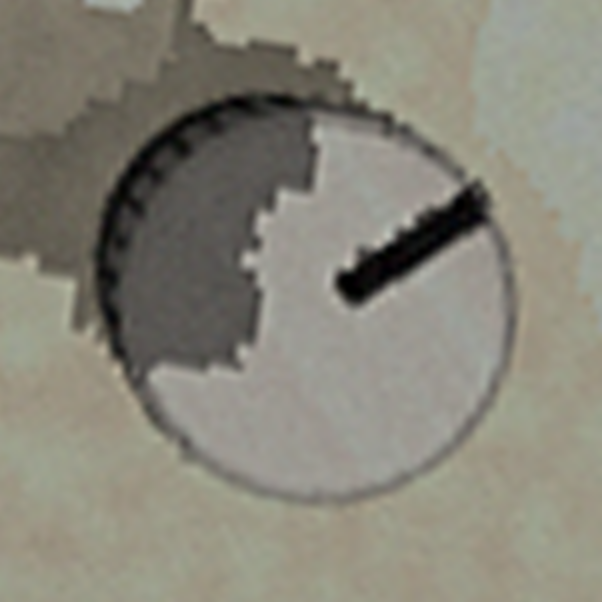

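The dial's centre is (0.5456, -0.2945) and its line yaw is 33.6°. I'm moving over it and going down.

```bash
python3 -m pendant '-2 0 1 0;-1.5 -0.6 2 0;0 0 2 0;0 0 2 0;0 0 0 0;0 0 0 0'; python3 - <<'E'
from h import *
import pickle
to(.5456,-.2945,.002)
i,c=cam('wrist');save('w11.png',i);pickle.dump((i,c),open('w11.pkl','wb'))
cc=[.5456,-.2945]
v,X,Y=rect(i,c,cc,.03,.03,'d11.png',fx=2)
g=cv2.cvtColor(v,cv2.COLOR_RGB2GRAY)
m=((g<60)&(np.hypot(X,Y)<.017)&(X>0)).astype(np.uint8);n,l,s,ce=cv2.connectedComponentsWithStats(m)
k=1+np.argmax(s[1:,4]);q=np.c_[X[l==k],Y[l==k]];mu=q.mean(0);e,V=np.linalg.eigh(np.cov(q.T));d=V[:,1]*np.sign(V[:,1]@mu);print(s[k],mu,np.sqrt(e),'line yaw',np.degrees(np.arctan2(d[1],d[0])))
E
```

```text
clock: 11.7
tcp_pos: [0.5558, -0.2793, 0.0978]
orientation: [-2.338, -2.082, -0.017]
contact_force: [-0.6, -0.4, -0.2]
grip_width: 0.0849
tool cm [-1.78 -0.83  9.55] turn 0 | yaw now 83.37 j7 1.96 tilt [ 0.0011  0.0153 -0.9999] t 11.7
[ 159  101   69   55 1249] [0.00849688 0.00455997] [0.00099841 0.0041817 ] line yaw 33.66733657259811
```

View pics/d11.png

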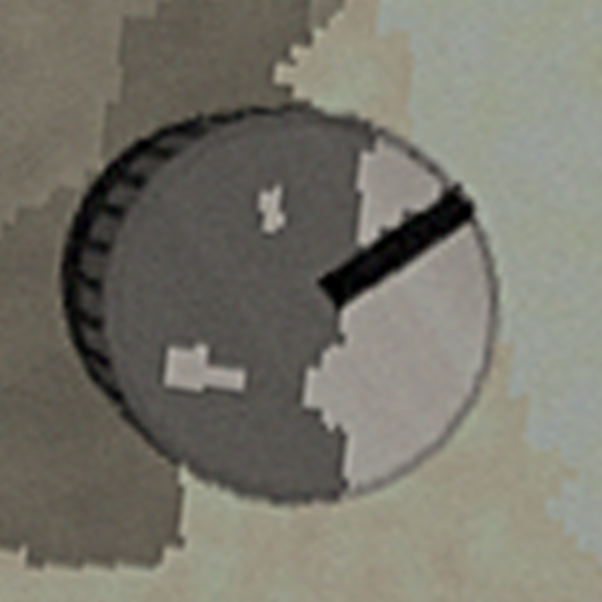

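View pics/w11.png

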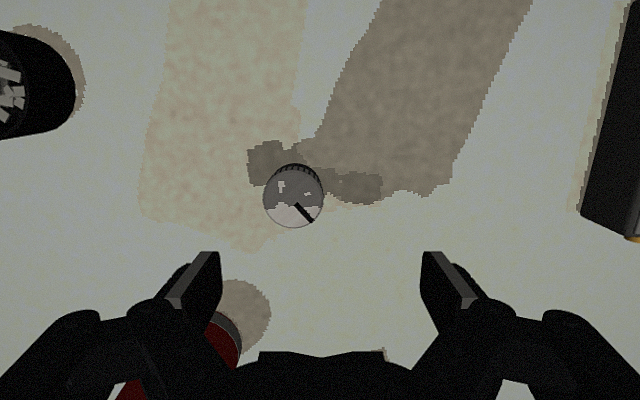

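```bash
python3 -m pendant '-1.8 -0.8 1 0;0 0 2 0;0 0 1 0;0 0 0 0;0 0 0 0'; python3 -c "
from h import *
to(.5456,-.2947,.002)"
```

```text
clock: 12.17
tcp_pos: [0.5519, -0.2917, 0.063]
orientation: [-2.332, -2.099, -0.027]
contact_force: [-0.3, 0.6, 0.1]
grip_width: 0.0852
tool cm [-0.46 -0.65  6.09] turn 0 | yaw now 83.98 j7 2.0 tilt [ 0.0103  0.0147 -0.9998] t 12.1667
```

```bash
python3 -m pendant '-0.5 -0.6 0.5 0;0 0 1.5 0;0 0 0 0;0 0 0 0'; python3 -c "
from h import *
to(.5456,-.2947,.002)"
```

```text
clock: 12.5
tcp_pos: [0.5477, -0.2962, 0.0463]
orientation: [2.331, 2.104, 0.032]
contact_force: [-0.1, 0.1, -0.2]
grip_width: 0.085
tool cm [ 0.06 -0.29  4.43] turn 0 | yaw now 84.15 j7 2.02 tilt [ 0.0159  0.0127 -0.9998] t 12.5
```

```bash
python3 -m pendant '0 -0.3 0 0;0 0 1.5 0;0 0 1.5 0;0 0 0 0;0 0 0 0'; python3 -c "
from h import *
to(.5456,-.2947,.002)"
```

```text
clock: 12.92
tcp_pos: [0.5466, -0.2971, 0.0204]
orientation: [2.327, 2.1, 0.035]
contact_force: [-0.1, -0.5, -0.2]
grip_width: 0.0853
tool cm [ 0.21 -0.16  1.84] turn 0 | yaw now 84.14 j7 2.03 tilt [ 0.0214  0.0101 -0.9997] t 12.9167
```

```bash
python3 -m pendant '0.2 -0.2 0 0;0 0 1 0;0 0 0.7 0;0 0 0 0;0 0 0 0'; python3 -c "
from h import *
to(.5456,-.2947,.002)
i,c=cam('wrist');save('w12.png',i)"
```

```text
clock: 13.33
tcp_pos: [0.5463, -0.2953, 0.0051]
orientation: [2.324, 2.098, 0.038]
contact_force: [-0.3, 0.2, 0.2]
grip_width: 0.0855
tool cm [ 0.05 -0.09  0.31] turn 0 | yaw now 84.14 j7 2.03 tilt [ 0.025   0.0085 -0.9997] t 13.3333
```

View pics/w12.png

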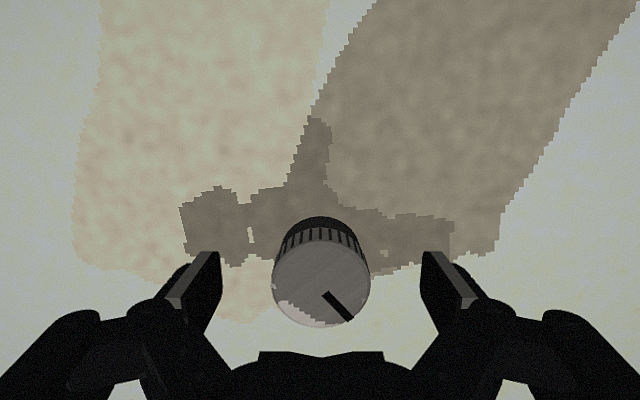

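The dial is centred between the jaws at column 321. I'll go 2 mm lower and close.

```bash
python3 -m pendant '0 0 0.2 0;0 0 0 0;0 0 0 0;0 0 0 0;0 0 0 0;0 0 0 0;0 0 0 0;0 0 0 0' 255 70; python3 -c "
from h import *
to(.5456,-.2947,.002)
i,c=cam('wrist');save('w13.png',i)"
```

```text
clock: 14.05
tcp_pos: [0.5468, -0.2957, 0.0036]
orientation: [2.324, 2.097, 0.038]
contact_force: [0.2, 0.1, 0.2]
grip_width: 0.0382
tool cm [ 0.08 -0.14  0.16] turn 0 | yaw now 84.13 j7 2.03 tilt [ 0.0258  0.008  -0.9996] t 14.05
```

View pics/w13.png

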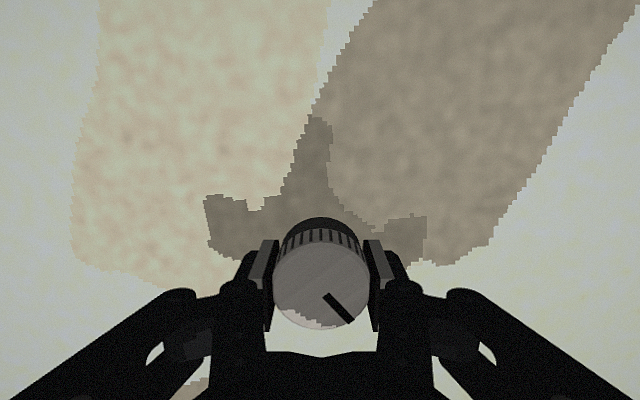

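The dial is gripped (38.2 mm, line still at (338,307)). Now I lift.

```bash
python3 -m pendant '0 0 -2 0;0 0 -3 0;0 0 -3.5 0;0 0 -3 0;0 0 -1 0;0 0 0 0;0 0 0 0'; python3 -c "
from h import *
to(.5395,-.0115,.13,32.5)
i,c=cam('wrist');save('w14.png',i)"
```

```text
clock: 14.68
tcp_pos: [0.5411, -0.2953, 0.1301]
orientation: [2.329, 2.102, 0.034]
contact_force: [0.8, 0.5, -1.3]
grip_width: 0.0382
tool cm [28.21 -3.06  0.33] turn 51.65 | yaw now 84.15 j7 2.0 tilt [ 0.0191  0.0111 -0.9998] t 14.6833
```

View pics/w14.png

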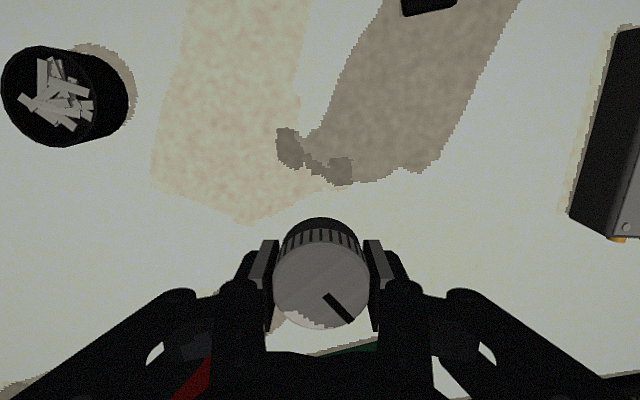

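The dial is held clear of the desk with its line unmoved. Next is travel to the shaft.

```bash
python3 -m pendant '3.5 -0.4 0 0;3.5 -0.4 0 0;3.5 -0.4 0 0;3.5 -0.4 0 0;3.5 -0.4 0 0;3.5 -0.4 0 0;3.5 -0.4 0 0;2.5 -0.3 0 0'; python3 -m pendant '0 0 0 0;0 0 0 7;0 0 0 7;0 0 0 7;0 0 0 7;0 0 0 7;0 0 0 7;0 0 0 0'; python3 -c "
from h import *
to(.5395,-.0115,.13,32.5)"
```

```text
clock: 15.4
tcp_pos: [0.5289, -0.0209, 0.1167]
orientation: [-2.342, -2.082, -0.003]
contact_force: [0.2, 0.6, -1.0]
grip_width: 0.0378
clock: 16.07
tcp_pos: [0.519, -0.0121, 0.102]
orientation: [-2.929, -1.087, 0.04]
contact_force: [-0.1, -0.4, -1.1]
grip_width: 0.0376
tool cm [ 1.54  1.23 -2.86] turn 8.23 | yaw now 40.73 j7 0.81 tilt [-0.0296  0.007  -0.9995] t 16.0667
```

```bash
python3 -m pendant '0 0 -1 4;0 0 -1 4;0 0 -0.5 0;0 0 0 0;0 0 0 0'; python3 -c "
from h import *
to(.5395,-.0115,.11,32.5)"
```

```text
clock: 16.48
tcp_pos: [0.5155, -0.014, 0.1217]
orientation: [-2.994, -0.899, 0.06]
contact_force: [0.6, 0.3, -0.7]
grip_width: 0.0379
tool cm [2.18 1.14 1.07] turn 0.94 | yaw now 33.44 j7 0.68 tilt [-0.0411  0.003  -0.9992] t 16.4833
```

```bash
python3 -m pendant '0.7 0.4 0 0;0.7 0.4 0 0;0.7 0.4 0 0;0 0 0 0;0 0 0 0'; python3 -c "
from h import *
to(.5395,-.0115,.11,32.5)"; python3 -m pendant '0 0 0 0;0 0 0 0;0 0 0 0'; python3 -c "
from h import *
to(.5395,-.0115,.11,32.5)"
```

```text
clock: 16.9
tcp_pos: [0.5418, -0.0125, 0.1185]
orientation: [-2.991, -0.909, 0.063]
contact_force: [-0.1, -0.8, -1.2]
grip_width: 0.0377
tool cm [-0.11 -0.19  0.86] turn 1.33 | yaw now 33.83 j7 0.7 tilt [-0.043   0.0028 -0.9991] t 16.9
clock: 17.15
tcp_pos: [0.5418, -0.0126, 0.118]
orientation: [-2.99, -0.91, 0.065]
contact_force: [0.8, -0.3, -0.2]
grip_width: 0.0379
tool cm [-0.1  -0.2   0.81] turn 1.36 | yaw now 33.86 j7 0.7 tilt [-0.0439  0.0025 -0.999 ] t 17.15
```

The tool has drifted about 2.5° off vertical. I have time, so I'll see which motions straighten it before inserting.

```bash
cat >> h.py <<'E'
def st():
    o=r.get_obs();M=Ro.from_rotvec(o['orientation']).as_matrix();print(o['tcp_pos'].round(4),'lean mrad',(M[:2,2]*1000).round(1),'yaw',np.degrees(np.arctan2(M[1,0],M[0,0])).round(2),'q',o['joints'].round(3),'F',o['contact_force'].round(1),o['clock'].round(2))
E
S='from h import *;st()'
python3 -c "$S";python3 -m pendant '0 0 -4 0;0 0 -4 0;0 0 0 0;0 0 0 0;0 0 0 0';python3 -c "$S"
python3 -m pendant '0 0 1 0;0 0 1 0;0 0 1 0;0 0 1 0;0 0 0 0;0 0 0 0';python3 -c "$S"
```

```text
clock: 17.57
tcp_pos: [0.5434, -0.0129, 0.1998]
orientation: [-2.99, -0.91, 0.07]
contact_force: [1.2, 0.4, -2.0]
grip_width: 0.0377
clock: 18.07
tcp_pos: [0.5369, -0.0129, 0.1503]
orientation: [-2.988, -0.909, 0.085]
contact_force: [-0.4, 0.9, -1.8]
grip_width: 0.0381Traceback (most recent call last):
  File "<string>", line 1, in <module>
    from h import *;st()
                    ~~^^
  File "h.py", line 40, in st
    o=r.get_obs();M=Ro.from_rotvec(o['orientation']).as_matrix();print(o['tcp_pos'].round(4),'lean mrad',(M[:2,2]*1000).round(1),'yaw',np.degrees(np.arctan2(M[1,0],M[0,0])).round(2),'q',o['joints'].round(3),'F',o['contact_force'].round(1),o['clock'].round(2))
                                                                                                                                                                                                                                               ^^^^^^^^^^^^^^^^
AttributeError: 'float' object has no attribute 'round'
Traceback (most recent call last):
  File "h.py", line 40, in st
    o=r.get_obs();M=Ro.from_rotvec(o['or
[... 468 characters left out ...]
^^^^^^^
AttributeError: 'float' object has no attribute 'round'
Traceback (most recent call last):
  File "h.py", line 40, in st
    o=r.get_obs();M=Ro.from_rotvec(o['orientation']).as_matrix();print(o['tcp_pos'].round(4),'lean mrad',(M[:2,2]*1000).round(1),'yaw',np.degrees(np.arctan2(M[1,0],M[0,0])).round(2),'q',o['joints'].round(3),'F',o['contact_force'].round(1),o['clock'].round(2))
                                                                                                                                                                                                                                               ^^^^^^^^^^^^^^^^
AttributeError: 'float' object has no attribute 'round'
```

```bash
sed -i "s/,o\['clock'\].round(2))/,round(o['clock'],2))/" h.py
S='from h import *;st()'
python3 -c "$S";python3 -m pendant '0 0 0 -7;0 0 0 -7;0 0 0 0;0 0 0 0' >/dev/null;python3 -c "$S"
python3 -m pendant '0 0 0 7;0 0 0 7;0 0 0 0;0 0 0 0'>/dev/null;python3 -c "$S"
python3 -m pendant '0 0 -1 0;0 0 -1 0;0 0 0 0;0 0 0 0'>/dev/null;python3 -c "$S"
python3 -m pendant '-2 -1 0 0;0 0 0 0;0 0 0 0'>/dev/null;python3 -c "$S"
python3 -m pendant '2 1 0 0;0 0 0 0;0 0 0 0'>/dev/null;python3 -c "$S"
```

```text
[ 0.5369 -0.0129  0.1503] lean mrad [-57.3   0.8] yaw 33.89 q [-0.388  0.394  0.377  1.942 -0.185  0.898  0.678] F [-0.4  0.9 -1.8] 18.07
[ 0.5358 -0.0131  0.1483] lean mrad [-61.3  -0.2] yaw 48.26 q [-0.342  0.391  0.319  1.94  -0.157  0.896  0.901] F [-0.5 -0.5 -0.4] 18.4
[ 0.5363 -0.0134  0.1487] lean mrad [-60.3   0. ] yaw 33.15 q [-0.39   0.397  0.381  1.942 -0.187  0.898  0.668] F [-0.5  0.8 -0.5] 18.73
[ 0.538  -0.0133  0.1713] lean mrad [-59.5   0. ] yaw 33.45 q [-0.397  0.369  0.388  1.921 -0.171  0.945  0.659] F [-0.1 -0.2 -0.6] 19.07
[ 0.5164 -0.0159  0.1738] lean mrad [-56.4   0.6] yaw 33.56 q [-0.406  0.328  0.392  1.97  -0.157  0.93   0.653] F [ 0.5  0.3 -0.6] 19.32
[ 0.5389 -0.0132  0.1728] lean mrad [-56.6   1.3] yaw 33.59 q [-0.397  0.366  0.388  1.919 -0.172  0.945  0.662] F [-0.6  0.4 -1. ] 19.57
```

```bash
S='from h import *;st()'
python3 -m pendant '-2 3.2 0 0;-2 3.2 0 0;-2 3.2 0 0;0 0 0 0;0 0 0 0'>/dev/null;python3 -c "$S"
python3 -m pendant '0.5 -0.8 0 0;0.5 -0.8 0 0;0.5 -0.8 0 0;0.5 -0.8 0 0;0.5 -0.8 0 0;0.5 -0.8 0 0;0 0 0 0'>/dev/null;python3 -c "$S"
```

```text
[ 0.5437 -0.1277  0.1718] lean mrad [-56.    1.5] yaw 34.07 q [-0.211  0.402  0.42   1.878 -0.186  0.958  0.889] F [ 0.9  0.9 -1.1] 19.98
[ 0.5409 -0.0592  0.1716] lean mrad [-57.3   3.7] yaw 34.49 q [-0.319  0.378  0.399  1.909 -0.178  0.948  0.768] F [-0.5  0.4 -1.6] 20.57
```

```bash
S='from h import *;st()'
python3 -m pendant '0 0 1 0;0 0 1 0;0 0 1 0;0 0 1 0;0 0 0 0;0 0 0 0'>/dev/null;python3 -c "$S"
python3 -m pendant '0 0 -1 0;0 0 -1 0;0 0 -1 0;0 0 -1 0;0 0 0 0;0 0 0 0'>/dev/null;python3 -c "$S"
python3 -m pendant '0 0 4 0;0 0 0 0;0 0 0 0'>/dev/null;python3 -c "$S"
python3 -m pendant '0 0 -4 0;0 0 0 0;0 0 0 0'>/dev/null;python3 -c "$S"
```

```text
[ 0.5375 -0.0587  0.1263] lean mrad [-59.1   2.7] yaw 34.57 q [-0.302  0.435  0.379  1.95  -0.208  0.855  0.794] F [-0.   0.5 -1.1] 21.07
[ 0.5414 -0.0607  0.1726] lean mrad [-55.7   2.4] yaw 34.38 q [-0.32   0.377  0.402  1.908 -0.177  0.948  0.768] F [ 0.1 -0.2 -0.9] 21.57
[ 0.5421 -0.0605  0.135 ] lean mrad [-48.5   3. ] yaw 34.4 q [-0.303  0.425  0.385  1.94  -0.205  0.864  0.792] F [ 1.1 -1.2  0.5] 21.82
[ 0.5432 -0.0607  0.1778] lean mrad [-52.4   2.4] yaw 34.39 q [-0.323  0.372  0.406  1.901 -0.175  0.957  0.767] F [ 0.7  0.  -0.9] 22.07
```

A fast descent followed by a slow rise straightens the tool by about 10 mrad a cycle. I'm using that here, clear of the shaft at z > 0.12.

```bash
S='from h import *;st()'
python3 -m pendant '0 0 4 0;0 0 0 0;0 0 -1 0;0 0 -1 0;0 0 -1 0;0 0 -1 0;0 0 0 0'>/dev/null;python3 -c "$S"
python3 -m pendant '0 0 4 0;0 0 0 0;0 0 -1 0;0 0 -1 0;0 0 -1 0;0 0 -1 0;0 0 0 0'>/dev/null;python3 -c "$S"
python3 -m pendant '0 0 4 0;0 0 0 0;0 0 -1 0;0 0 -1 0;0 0 -1 0;0 0 -1 0;0 0 0 0'>/dev/null;python3 -c "$S"
```

```text
[ 0.5494 -0.0622  0.1933] lean mrad [-37.7   2.8] yaw 34.26 q [-0.326  0.355  0.413  1.884 -0.169  0.976  0.762] F [ 0.4 -0.3 -0.5] 22.65
[ 0.5556 -0.0637  0.2113] lean mrad [-20.2   3.7] yaw 34.14 q [-0.33   0.334  0.419  1.865 -0.163  0.996  0.756] F [ 0.7 -0.9 -0.2] 23.23
[ 0.5613 -0.0652  0.2293] lean mrad [-3.3  4.5] yaw 34.03 q [-0.334  0.315  0.426  1.845 -0.156  1.017  0.75 ] F [ 0.9 -0.9 -1.2] 23.82
```

```bash
S='from h import *;st();to(.5395,-.0115,.11,32.5)'
python3 -m pendant '0 0 4 0;0 0 0 0;0 0 0 0;0 0 4 0;0 0 0 0;0 0 0 0'>/dev/null;python3 -c "$S"
```

```text
[ 0.5693 -0.0658  0.162 ] lean mrad [15.4  5.6] yaw 34.0 q [-0.304  0.399  0.399  1.904 -0.209  0.863  0.795] F [ 0.1 -0.7 -0.2] 24.32
tool cm [ 0.48 -6.19  5.19] turn 1.5 | yaw now 34.0 j7 0.79 tilt [ 0.0154  0.0056 -0.9999] t 24.3167
```

```bash
S='from h import *;st();to(.5395,-.0115,.11,32.5)'
python3 -m pendant '0.1 -1.5 0 1.5;0.1 -1.5 0 0;0.1 -1.5 0 0;0.1 -1.5 0 0;0 0 0 0;0 0 0 0'>/dev/null;python3 -c "$S"
python3 - <<'E'
from h import *
import pickle
i,c=cam('wrist');save('w15.png',i);pickle.dump((i,c,r.get_obs()),open('w15.pkl','wb'))
f=r.grab_frame('wrist');H=np.array(f['hand_eye']);print(H.round(4))
M=np.linalg.inv(H);ct=dict(c,R=M[:3,:3],t=M[:3,3])   # camera wrt tool
v,X,Y=rect(i,ct,[0,-.0013],-.0264,.028,'d15.png',fx=2)
g=cv2.cvtColor(v,cv2.COLOR_RGB2GRAY)
m=((g<45)&(np.hypot(X,Y)<.0165)&(Y>-.01)).astype(np.uint8);n,l,s,ce=cv2.connectedComponentsWithStats(m);print(s[1:])
k=1+np.argmax(s[1:,4]);q=np.c_[X[l==k],Y[l==k]];mu=q.mean(0);e,V=np.linalg.eigh(np.cov(q.T));d=V[:,1]*np.sign(V[:,1]@mu);print(mu,np.sqrt(e),'tool ang',np.degrees(np.arctan2(d[1],d[0])))
E
```

```text
[ 0.5456 -0.0136  0.1762] lean mrad [29.6  6.7] yaw 32.19 q [-0.418  0.328  0.407  1.966 -0.178  0.851  0.644] F [ 0.6  0.3 -1.6] 24.82
tool cm [-0.59 -0.57  6.6 ] turn -0.31 | yaw now 32.19 j7 0.64 tilt [ 0.0296  0.0067 -0.9995] t 24.8167
[[ 1.000e+00  2.000e-04  8.000e-04 -8.000e-04]
 [-4.000e-04  9.603e-01  2.790e-01 -7.170e-02]
 [-7.000e-04 -2.790e-01  9.603e-01 -1.423e-01]
 [ 0.000e+00  0.000e+00  0.000e+00  1.000e+00]]
[[ 139   68   55   59 1080]]
[0.00512352 0.00861037] [0.00097103 0.00370153] tool ang 49.22140000658844
```

View pics/d15.png

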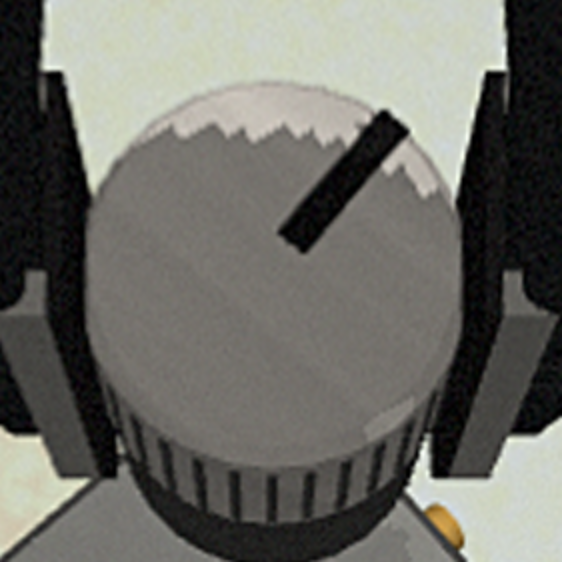

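View pics/w15.png

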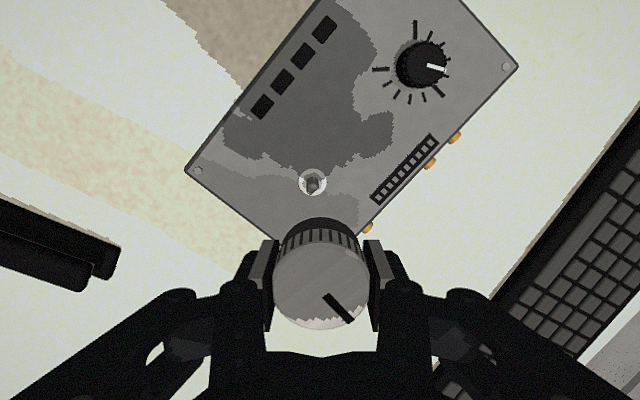

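The dial is held with its line at about 50° in tool coordinates. The shaft is visible at (312,183), so I re-measure its tip and flat from here.

```bash
python3 - <<'E'
from h import *
import pickle
i,c,o=pickle.load(open('w15.pkl','rb'))
v,X,Y=rect(i,c,[.5395,-.0115],.073,.012,'s15.png',s=.0001,fx=2)
for n in('w2','w8'):
    i,c=pickle.load(open(n+'.pkl','rb'));rect(i,c,[.5395,-.0115],.073,.012,'s_%s.png'%n,s=.0001,fx=2)
a=[cv2.imread('pics/'+k) for k in('s15.png','s_w8.png')]
cv2.imwrite('pics/sh2.png',cv2.resize(np.hstack(a),(800,400)))
E
```

```text
(no output)
```

View pics/sh2.png

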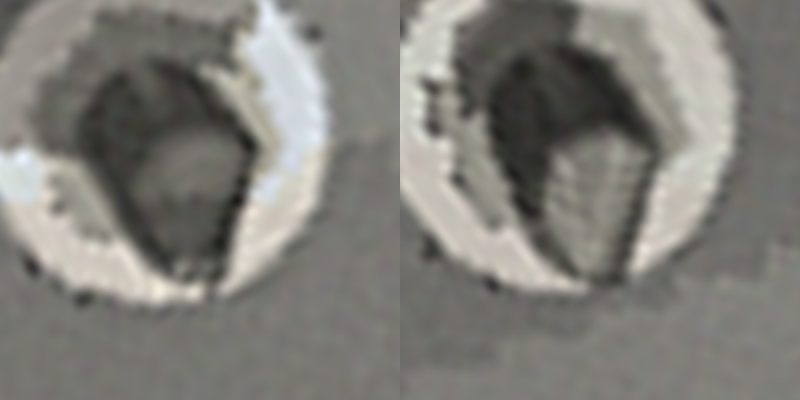

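The flat normal averages -17° and the shaft axis is (0.5393, -0.0117). I'll align above it.

```bash
S='from h import *;st();to(.5398,-.0125,.085,32.5)'
python3 -m pendant '-0.3 -0.3 1.5 0;-0.3 -0.2 1.5 0;0 0 1.5 0;0 0 1 0;0 0 0 0;0 0 0 0'>/dev/null;python3 -c "$S"
```

```text
[ 0.5445 -0.0181  0.1229] lean mrad [37.3  5. ] yaw 31.76 q [-0.386  0.399  0.381  2.015 -0.224  0.728  0.685] F [-0.1 -0.1 -1.3] 25.42
tool cm [-0.23 -0.78  3.78] turn -0.74 | yaw now 31.76 j7 0.68 tilt [ 0.0373  0.005  -0.9993] t 25.4167
```

```bash
S='from h import *;st();to(.5398,-.0125,.085,32.5)'
python3 -m pendant '-0.2 -0.8 0.5 -0.7;0 0 1 0;0 0 0.7 0;0 0 0 0;0 0 0 0'>/dev/null;python3 -c "$S"
```

```text
[ 0.5405 -0.0122  0.1006] lean mrad [40.3  5.3] yaw 32.5 q [-0.381  0.426  0.361  2.04  -0.242  0.673  0.701] F [-0.6  0.  -1.1] 25.83
tool cm [-0.14 -0.04  1.55] turn 0.0 | yaw now 32.5 j7 0.7 tilt [ 0.0403  0.0053 -0.9992] t 25.8333
```

```bash
python3 - <<'E'
from h import *
a,ca=cam('wrist');b,cb=cam('side');d,cd=cam('scene')
save('c16.png',np.hstack([cv2.resize(a[180:400,220:420],(264,290)),cv2.resize(b[165:235,300:360],(250,290),interpolation=cv2.INTER_CUBIC),cv2.resize(d[170:240,280:345],(270,290),interpolation=cv2.INTER_CUBIC)]))
E
```

```text
(no output)
```

View pics/c16.png

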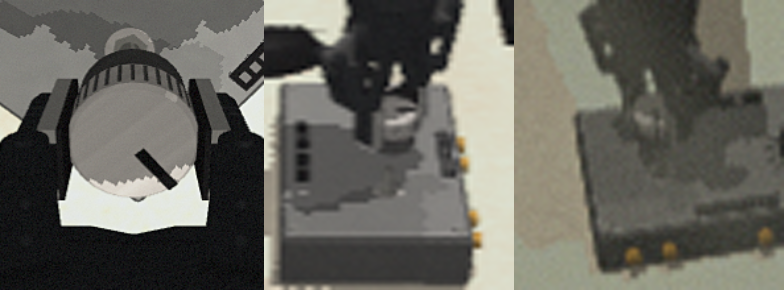

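The dial hangs over the shaft ring in all three views. Now I lower it slowly.

```bash
S='from h import *;st();to(.5398,-.0125,.0766,32.5)'
python3 -m pendant '-0.15 0 0.7 0;0 0 0.5 0;0 0 0 0'>/dev/null;python3 -c "$S"
```

```text
[ 0.5408 -0.013   0.0888] lean mrad [43.1  5.6] yaw 32.49 q [-0.371  0.444  0.351  2.048 -0.254  0.645  0.714] F [ 0.2 -0.5 -1.3] 26.23
tool cm [-0.1  -0.12  1.21] turn -0.01 | yaw now 32.49 j7 0.71 tilt [ 0.0431  0.0056 -0.9991] t 26.2333
```

```bash
S='from h import *;st();to(.5398,-.0125,.0766,32.5)'
python3 -m pendant '-0.1 -0.1 0.3 0;0 0 0.4 0;0 0 0 0'>/dev/null;python3 -c "$S"
python3 -m pendant '0 0 0.3 0;0 0 0.3 0;0 0 0 0'>/dev/null;python3 -c "$S"
```

```text
[ 0.5394 -0.0127  0.0807] lean mrad [42.6  5.5] yaw 32.48 q [-0.366  0.456  0.344  2.055 -0.262  0.627  0.719] F [ 0.  -0.2 -1.3] 26.48
tool cm [ 0.03 -0.01  0.41] turn -0.02 | yaw now 32.48 j7 0.72 tilt [ 0.0426  0.0055 -0.9991] t 26.4833
[ 0.5397 -0.0127  0.0739] lean mrad [42.5  5.5] yaw 32.48 q [-0.361  0.468  0.338  2.057 -0.268  0.614  0.725] F [-0.7 -0.2 -1. ] 26.73
tool cm [ 0.03 -0.01 -0.27] turn -0.02 | yaw now 32.48 j7 0.72 tilt [ 0.0425  0.0055 -0.9991] t 26.7333
```

```bash
S='from h import *;st()'
for k in 1 2; do python3 -m pendant '0 0 0.3 0;0 0 0 0'>/dev/null;python3 -c "$S";done
python3 -m pendant '0 0 0.3 0;0 0 0 0'>/dev/null;python3 -c "$S"
```

```text
[ 0.5403 -0.0124  0.0708] lean mrad [43.4  5.8] yaw 32.49 q [-0.358  0.473  0.335  2.058 -0.272  0.607  0.728] F [ 0.2  0.8 -0.5] 26.9
[ 0.5406 -0.0123  0.0675] lean mrad [43.5  5.8] yaw 32.51 q [-0.356  0.479  0.332  2.059 -0.275  0.6    0.73 ] F [ 0.1  1.  -1.2] 27.07
[ 0.5406 -0.0123  0.0642] lean mrad [43.4  5.8] yaw 32.51 q [-0.353  0.484  0.329  2.06  -0.278  0.593  0.733] F [-0.4  0.1 -1.2] 27.23
```

The dial is 12 mm onto the shaft with no side force, so the flat has matched. Next comes home and the press.

```bash
S='from h import *;st()'
for k in 1 2 3; do python3 -m pendant '0 0 0.2 0;0 0 0 0'>/dev/null;python3 -c "$S";done
```

```text
[ 0.5407 -0.0123  0.062 ] lean mrad [43.2  5.9] yaw 32.5 q [-0.351  0.488  0.327  2.061 -0.28   0.589  0.735] F [ 0.7  1.2 -0.4] 27.4
[ 0.5411 -0.0123  0.06  ] lean mrad [43.8  5.9] yaw 32.51 q [-0.349  0.492  0.325  2.061 -0.282  0.585  0.737] F [-1.6  0.1  1.9] 27.57
[ 0.5412 -0.0123  0.0583] lean mrad [43.8  6.3] yaw 32.49 q [-0.347  0.495  0.323  2.061 -0.284  0.581  0.738] F [-1.1  1.1  3.6] 27.73
```

```bash
S='from h import *;st()'
for k in 1 2 3 4; do python3 -m pendant '0 0 0.2 0'>/dev/null;python3 -c "$S";done
```

```text
[ 0.5414 -0.0123  0.0569] lean mrad [44.1  6.6] yaw 32.49 q [-0.346  0.497  0.321  2.061 -0.286  0.578  0.74 ] F [-7.6 -0.7 28.1] 27.82
[ 0.5416 -0.0123  0.0565] lean mrad [44.   7.7] yaw 32.46 q [-0.344  0.498  0.32   2.061 -0.288  0.578  0.742] F [-13.1   1.   38.5] 27.9
[ 0.5417 -0.0123  0.0565] lean mrad [43.7  9.2] yaw 32.42 q [-0.342  0.498  0.319  2.061 -0.29   0.579  0.743] F [-12.    1.1  33.9] 27.98
[ 0.5416 -0.0123  0.0566] lean mrad [43.4 10.8] yaw 32.39 q [-0.34   0.498  0.318  2.06  -0.291  0.579  0.745] F [-10.6   0.3  29.2] 28.07
```

It is against the stop with about 30 N. I'll ease to a moderate hold and look.

```bash
S='from h import *;st()'
for k in 1 2 3; do python3 -m pendant '0 0 0.1 0'>/dev/null;python3 -c "$S";done
python3 - <<'E'
from h import *
import pickle
a,ca=cam('wrist');b,cb=cam('side');d,cd=cam('scene');st()
save('w17.png',a);pickle.dump((a,ca),open('w17.pkl','wb'))
save('c17.png',np.hstack([cv2.resize(a[180:400,220:420],(264,290)),cv2.resize(b[165:235,300:360],(250,290),interpolation=cv2.INTER_CUBIC),cv2.resize(d[170:240,280:345],(270,290),interpolation=cv2.INTER_CUBIC)]))
st()
E
```

```text
[ 0.5414 -0.0122  0.0571] lean mrad [43.2 12.1] yaw 32.37 q [-0.339  0.497  0.317  2.06  -0.292  0.581  0.746] F [-5.5 -0.1 11. ] 28.15
[ 0.5413 -0.0122  0.0572] lean mrad [43.3 13. ] yaw 32.34 q [-0.338  0.497  0.316  2.061 -0.293  0.581  0.746] F [-4.2  0.  10.6] 28.23
[ 0.5414 -0.0122  0.0572] lean mrad [43.6 13.7] yaw 32.32 q [-0.337  0.496  0.315  2.061 -0.294  0.58   0.747] F [-4.1  1.9 12.6] 28.32
[ 0.5414 -0.0122  0.0571] lean mrad [43.5 13.7] yaw 32.32 q [-0.337  0.497  0.315  2.061 -0.294  0.58   0.747] F [-5.1  1.  13.9] 28.47
[ 0.5414 -0.0122  0.0571] lean mrad [43.5 13.7] yaw 32.32 q [-0.337  0.497  0.315  2.061 -0.294  0.58   0.747] F [-5.1  1.  13.9] 28.47
```

View pics/c17.png

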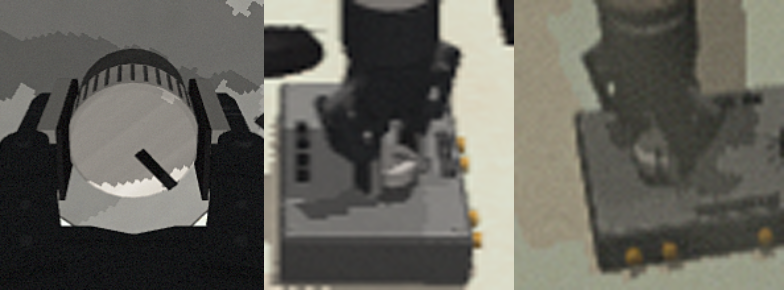

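View pics/w17.png

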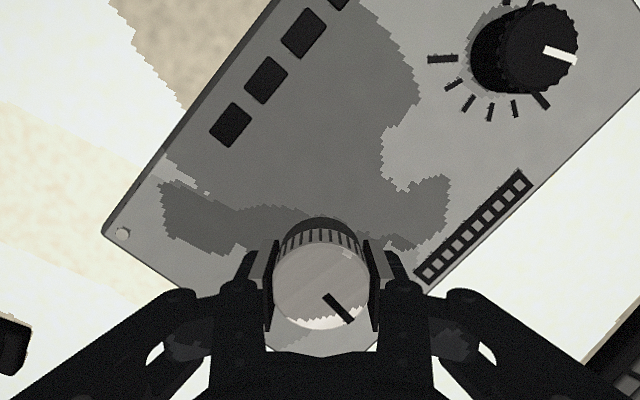

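The spring starts at TCP z of about 0.060, reads about 5 N at 0.058 and hits a hard stop at about 0.057, matching the predicted 0.0606 and 0.0576. The push holds at 14 N. One last level check before handing in.

```bash
python3 - <<'E'
from h import *
import pickle
i,c=pickle.load(open('w17.pkl','rb'))
for cc in ([.5583,.1048],[.5575,.104]):
    a,mu,e=level(i,c,cc);print((135-a-9.1)/27,mu,e)
o=r.get_obs();print(o['grip_width'],o['contact_force'],o['clock']);print(r.hand_in())
E
```

```text
3.993012014639811 [0.00665497 0.00166544] [0.00077846 0.0034355 ]
3.994153541464579 [0.00697877 0.00230931] [0.00077804 0.00314712]
0.037753168331322605 [-5.09661936  1.02906215 13.91052222] 28.4667
the job is handed in; nothing more can be done
None
```

I turned the level knob down first, from about 6.2 to 4. Then I pushed the dial home on the D-shaft and handed in at 28.5 s with the gripper still holding it down.

- **Level knob:** the first turn left it at about 4.2, so I gripped it again. The last picture reads 3.99.
- **Dial fit:** it slid about 12 mm onto the shaft with almost no resistance. My estimates of the way the flat faces ranged from -11° to -22°, and I aimed for about -17.5°. The free slide is the evidence that the flats match.
- **Press:** the spring began to push back where predicted and met a hard stop about 3 to 3.5 mm lower. It is held with about 14 N, against the 6 N needed. The force peaked at 38.5 N vertically (about 40.6 N with its sideways part) during pressing. That push went through the fingers on the dial, not the gripper body.
- **Disagreement:** the tool was leaning about 2.5° at the end, though the dial itself should lean less. The dial also looked about 6% small in the wrist picture at the depth I assumed. Neither hindered the fit.
- **Other things on the desk:** I took no full view at the end to confirm they had not moved, but no unexpected contact force showed on the way.

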